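Ready the check weight over the zeroed scale

TASK

Zero the bench scale: press its orange paddle down to the stop, then let it spring back. Then take the steel tongs in the gripper, close them on the smallest of the three brass weights (never touch that weight with the gripper itself) and carry it to the scale without disturbing the other two weights. Finish while still holding it in the tongs, steady over the middle of the round steel pan and a few centimetres above it, with neither the weight nor the tongs resting on the scale.

Things in the scene. Friction and masses are not known exactly. Their poses are not given: they have to be found in the camera images.
- scale: bench scale, grey and white housing 170 x 160 x 44 mm (x, y, z) fixed to the table, orange paddle at its front (-x), green display, steel pan of 116 mm diameter whose flat top is 56 mm above the table; origin at the centre of the housing's underside
- pan_centre (a point): centre of the top face of the scale's pan
- paddle_press (a point): point to press, on the rubber pad of the orange paddle, 34 mm above the table. The paddle (56 x 56 x 6 mm) is level when free and hinged along its rear edge at the housing's front, 36 mm behind this point; full travel is 9 mm down here
- paddle (a joint): angle of the paddle: 0 free (up), 0.25 rad at its lower stop; a spring pushes it up: 1.7 N at paddle_press to start it moving, 6 N to hold it at the stop
- tongs: steel spring tongs, 72 g, 180 mm long, lying on their side; arms 20 mm tall, 4 mm thick, closing level. Origin at the underside, midway between the arms, mid grip zone; x points to the jaws, z up; the bend ends 89 mm behind the origin. Grip zone (x -28 to 28 mm): flat outer faces 48 mm apart when open
- tongs_grip (a point): centre of the tongs' grip zone, midway between the arms, 10 mm above their underside (the tongs' axes). Squeezed here the outer faces are 48 mm apart when open and 35 mm with the jaws closed on the smallest weight; the spring pushes back with 5 N on each finger at first, 8 N at that weight
- tongs_jaw (a point): centre between the tongs' two V-shaped black rubber jaws, 80 mm ahead of the grip point along the tongs' x, 10 mm above their underside. The gap between the jaws is 52 mm at the middle of the Vs and 43 mm at their front and rear ends when open; jaws are 20 mm tall and 22 mm long
- tongs_left (a joint): closing angle of the left tong arm (the right one mirrors it): 0 fully open, about 0.083 rad closed on the smallest weight, 0.13 rad fully shut and empty
- weight_small: smallest brass weight, the one to lift: round, 23 mm diameter, 32 mm tall with its knob, 50 g; origin at the centre of its underside
- weight_medium: medium brass weight, round, 28 mm diameter, 40 mm tall; origin at the centre of its underside; to be left alone
- weight_large: largest brass weight, round, 34 mm diameter, 50 mm tall; origin at the centre of its underside; to be left alone
Mind the look-alikes: they are no part of the job. Several things have the shape of the tongs; the one meant has the colours described above.

How it is judged:
On the way, in this order (a step that is already met when the one before it is completed fails the run):
1. the paddle is pressed down to its stop by the gripper, the small weight still on the table (value of joint paddle above 0.225 rad and contact force between the fingers and scale above 0.5 N and height (world z) of weight_small below 0.01 m), for 0.1 s.
2. the paddle is back up, and the tongs, held by the gripper, hold the small weight lifted off the table (value of joint paddle below 0.04 rad and contact force between the fingers and tongs above 1 N and contact force between tongs and weight_small above 0.5 N and height (world z) of weight_small above 0.03 m), for 0.2 s.
At the end, for the whole second after the job is handed in: Paddle up (<0.04 rad); smallest weight still, held in tongs held by gripper, within 40 mm (plan) of pan centre, its underside 10 to 124 mm above the pan; weight and tongs off the scale, gripper not touching the weight; other two weights upright (0.3 rad), moved <30 mm (value of joint paddle below 0.04 rad and horizontal distance between weight_small and pan_centre below 0.04 m and height (world z) of weight_small between 0.066 and 0.18 m and linear speed of weight_small below 0.03 m/s and contact force between the fingers and tongs above 1 N and contact force between tongs and weight_small above 0.5 N and contact force between weight_small and the arm below 0.1 N and contact force between weight_small and the fingers below 0.1 N and contact force between each of weight_small, tongs and scale below 0.05 N and distance of each of weight_medium, weight_large from where it was at the start of the episode below 0.03 m and angle between each of weight_medium, weight_large's own z axis and vertical below 0.3 rad); the arm keeps its last pose, push and grip.
It fails at once if the gripper or arm touches the smallest weight directly (contact force between any of the fingers, the arm and weight_small above 0.3 N).
It fails at once if one of the other two weights is pushed 30 mm or more or knocked over (distance of any of weight_medium, weight_large from where it was at the start of the episode above 0.03 m or angle between any of weight_medium, weight_large's own z axis and vertical above 0.5 rad).
It also fails if it takes over 61 s, if anything falls off the work surface, if the arm or the gripper's body presses on something with over 40 N, if the wrist force passes 120 N, or if a joint passes its speed limit or range.

ROBOT

A 7-joint arm with a two-finger parallel gripper is mounted at the origin on the work surface; the furniture and walls round the work are solid. World frame = base frame: x ahead of the robot, y to its left, z up, the work surface at z = 0. Lengths are in m, angles in rad, forces in N, time in s.
With the tool pointing down it reaches from about 0.4 to 0.925 m from the base axis. Payload 4.1 kg.
Tool frame: the origin (TCP) lies at the very end of the fingers, on their centre line; the grasp point (between the pads) lies 19 mm behind it; z points along the fingers, y is the line along which they close (so a half turn about z gives the same grasp; the last joint's range is limited). The gripper opens to 85 mm and grips with 20 to 120 N. Pads are 22 mm wide; open, the fingers measure 114 mm over their backs; the gripper's body (76 mm by 85 mm) begins 54 mm behind the grasp point. The pads swing forward as they close: fully open they stand 13 mm farther back than shut.
Start: joints at [-1.314, 0.398, 0.045, 1.537, -0.019, 1.207, -0.051], TCP at [0.226, 0.609, 0.231] pointing down, gripper open.
Joint ranges: [-2.82, 2.82], [-0.49, 2.23], [-1.37, 1.46], [0, 2.46], [-1.36, 4.5], [0.23, 2], [-2.94, 2.94]. Speed limits (rad/s): [2.57, 2.57, 3.14, 3.14, 3.14, 3.14, 3.14].

INTERFACE

Orientations are given as a unit quaternion [x, y, z, w].
In Python, from cell import sensors, imaging, job gives the robot as it stands.
- The arm moves only by the tool carry_out, never from a script. Its argument "moves" is a list of rows, each a list of 2 entries, a list of its own where there are three numbers: the shift along the world's x, y, z in mm, then the turn, a rotation vector about the world's x, y, z in degrees. A call has 1 to 10 rows; each row is the pose to reach, as a shift and turn from the pose commanded when the call began; what a row does not reach only later rows make up. A row lasts 1/10 s, in which the tool goes at most 50 mm and 8.59 degrees, less where a joint would pass 70% of its speed; a pose out of reach is approached as far as the arm can. A call with a gripper value outside its range is refused whole. "hand" is the opening, from -1 (shut) to 1 (fully open), set as the call begins (left out, the last holds). The fingers move at their own pace and stop on an object; "newtons" is the grip in N (left out, the last holds). Time passes only in rows, so rows that repeat a pose let the fingers close. It gives the time, the measured TCP pose, the force, the opening and the grip force at its end, in the units of the state.
- sensors.read_state(): the state, without advancing time (a new reading comes with each control period).
- imaging.snapshot(name): name is "scene" or "top" or "wrist"; returns the picture (400x640x3 uint8, red, green, blue); there is no depth.
- imaging.get_calibration(name): a dict with "fx", "fy", "cx", "cy" (pixels), "cam_to_world" (4x4, takes a point from camera to world coordinates); the wrist camera has in their place "hand_eye" (4x4, takes a point from camera to tool coordinates, whose origin is the TCP and whose axes are the flange's). Camera axes: x right, y down, z forward; pixel columns grow to the right and rows downward; lengths in m; the calibration is good to about 2 mm. A picture is of the moment at which its call begins: read the wrist's pose just before it. get_calibration takes no time and is no camera call.
- job.close_job(): hands the job in; it is judged then, once.
The state is a dict: "clock": time; "joints": joint angles; "joint_velocities": joint speeds; "effort": joint torques, N m; "tcp_pos": TCP position; "tool_rot": TCP orientation; "force": force on the tool from outside, world axes, zero at the start; "moment": the same for the moment, N m; "opening": opening from 0.0 (shut) to 1.0 (fully open); "gripper_force": force on a finger pad.
Only numpy, scipy, OpenCV 4.12 (cv2) and the standard library are available. Lean on these libraries where they do the work, as an engineer would, in place of code of your own. Each camera call takes 0.05 s, during which the arm holds its last target. There are 200 camera calls.

## Working session

There is one attempt and no reset: what is moved stays moved. The work goes in short steps, Python scripts to look and compute and a tool call to move; the robot and the scene stay as the last step left them, time stands still between calls to the robot, and variables do not carry over. Pictures are saved under pics/ and viewed, at most 10 in all, crops included, and the job is handed in when it is done.

Besides the shell and the picture viewer there is one more tool, called by a JSON object that holds its "op" and its "data". carry_out: Moves the arm, as the interface text tells. Its arguments: {"type":"object","properties":{"moves":{"type":"array","items":{"type":"array"}},"hand":{"type":"number"},"newtons":{"type":"number"}},"required":["moves"]}

```bash
mkdir -p pics; ls; cat > h.py <<'E'
import numpy as np, cv2
from cell import sensors, imaging, job
def snap(name,out):
    im=imaging.snapshot(name); cv2.imwrite('pics/'+out,im[:,:,::-1]); return im
def ray(name,u,v,z):
    c=imaging.get_calibration(name); T=np.array(c['cam_to_world'])
    d=T[:3,:3]@[(u-c['cx'])/c['fx'],(v-c['cy'])/c['fy'],1]; o=T[:3,3]
    return o+d*(z-o[2])/d[2]
def proj(name,p):
    c=imaging.get_calibration(name); T=np.linalg.inv(np.array(c['cam_to_world']))
    q=T[:3,:3]@p+T[:3,3]; return c['fx']*q[0]/q[2]+c['cx'],c['fy']*q[1]/q[2]+c['cy']
E
python3 - <<'E'
from h import *
snap('top','top.png'); snap('scene','scene.png'); s=sensors.read_state()
print(s)
for n in('top','scene','wrist'): print(n,imaging.get_calibration(n))
E
```

```text
pics
{'clock': 0.1, 'joints': array([-1.31400899,  0.39913045,  0.0450233 ,  1.5377175 , -0.01869085,
        1.20689842, -0.05073007]), 'joint_velocities': array([-0.00044714, -0.00045875, -0.00072308, -0.00326425, -0.00218196,
        0.00091428, -0.00024155]), 'effort': array([ 3.15627483e-03, -4.76263905e+01,  1.36980392e+00, -2.54947346e+01,
        1.19831608e-02,  5.04775759e-03,  2.45763324e-06]), 'tcp_pos': array([0.22619246, 0.60878682, 0.2303753 ]), 'tool_rot': array([ 1.76908652e-01,  9.84226894e-01, -8.61441209e-04, -9.16520467e-05]), 'force': array([ 0.76032215, -0.54019879, -0.01893923]), 'moment': array([-0.01870648,  0.016577  ,  0.00789554]), 'gripper_force': 0.0, 'opening': 0.9954078784852135}
top {'fx': 376.14003339671217, 'fy': 376.14003339671217, 'cx': 317.5438287877522, 'cy': 200.62314055804487, 'cam_to_world': array([[-0.01358944, -0.9962913 ,  0.08496448,  0.30760745],
       [-0.99990625,  0.01339777, -0.00282571,  0.00619382],
       [ 0.00167689, -0.08499492, -0.99637997,  1.27567062],
       [ 0.        ,  0.        ,  0.        ,  1.        ]])}
scene {'fx': 458.46709626472955, 'fy': 458.46709626472955, 'cx': 325.04740206711364, 'cy': 194.95887869540775, 'cam_to_world': array([[ 0.8158662 , -0.30779751,  0.48951306, -0.17045208],
       [-0.57801299, -0.45787172,  0.67546611, -0.78302487],
       [ 0.0162274 , -0.83403488, -0.55147302,  0.72031256],
       [ 0.        ,  0.        ,  0.        ,  1.        ]])}
wrist {'fx': 282.98433631209247, 'fy': 282.98433631209247, 'cx': 318.49685123580684, 'cy': 201.72588570355845, 'hand_eye': array([[ 8.68413534e-04, -9.61123274e-01, -2.76118268e-01,
         7.04721277e-02],
       [ 9.99999447e-01,  6.70678993e-04,  8.10550733e-04,
         9.34403847e-05],
       [-5.93852452e-04, -2.76118819e-01,  9.61123325e-01,
        -1.42392523e-01],
       [ 0.00000000e+00,  0.00000000e+00,  0.00000000e+00,
         1.00000000e+00]])}
```

View pics/top.png

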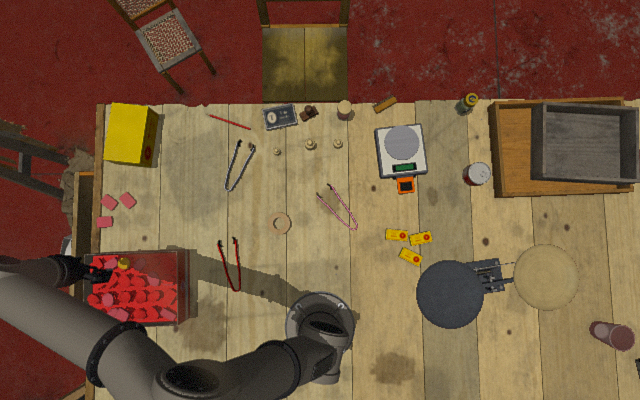

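View pics/scene.png

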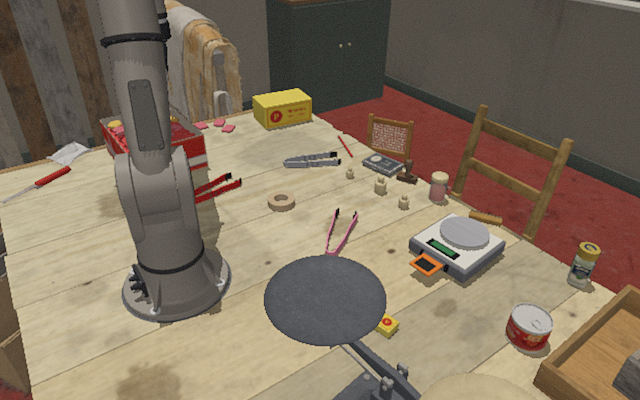

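Top view: steel tongs at about (238,165). The look-alikes are the pink tongs (337,205) and red tongs (229,264). The brass weights are at (277,151), (311,144) and (338,143), and the paddle is at (405,185). Next, a close crop of each area.

```bash
python3 - <<'E'
from h import *
a=cv2.imread('pics/top.png')
A=cv2.resize(a[125:200,210:350],None,fx=5.6,fy=5.6,interpolation=cv2.INTER_CUBIC)
B=cv2.resize(a[115:200,360:440],None,fx=4,fy=4,interpolation=cv2.INTER_CUBIC) #320x340
s=cv2.imread('pics/scene.png')
C=cv2.resize(s[140:215,275:415],None,fx=5.6,fy=5.6,interpolation=cv2.INTER_CUBIC)
cv2.imwrite('pics/c1.png',A); 
print(A.shape,C.shape)
D=np.zeros((600,800,3),np.uint8); D[:340,:320]=B
C2=cv2.resize(s[160:215,335:415],None,fx=5.8,fy=5.8,interpolation=cv2.INTER_CUBIC); D[:C2.shape[0],330:330+C2.shape[1]]=C2
cv2.imwrite('pics/c2.png',D[:345])
E
```

```text
(420, 784, 3) (420, 784, 3)
```

View pics/c1.png

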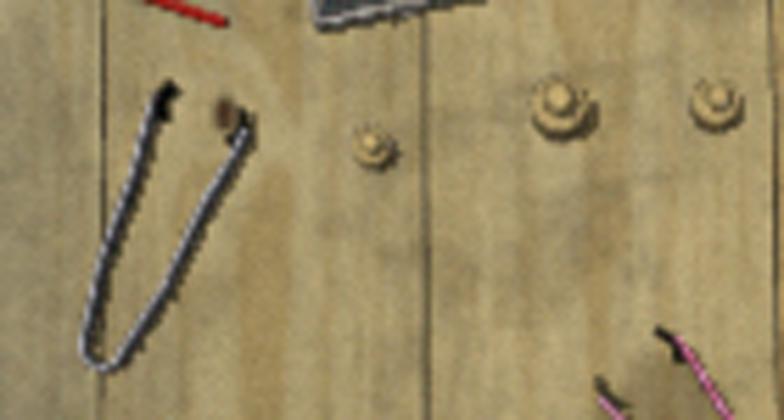

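View pics/c2.png

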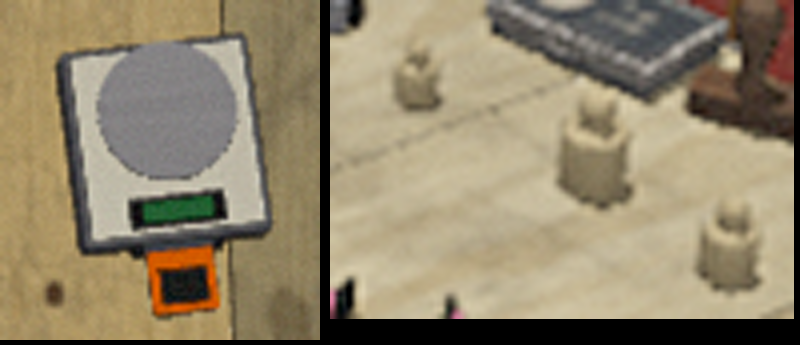

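c1: the steel tongs have their jaws at crop (168,90) and (243,122) and the bend at (100,362). The smallest weight is the left one, at (374,147); large is (562,105) and medium (716,104). c2: pan centre (168,112), paddle pad (185,285).

```bash
python3 - <<'E'
from h import *
np.set_printoptions(precision=4,suppress=True)
def c1(x,y,z): return ray('top',210+(x+.5)/5.6-.5,125+(y+.5)/5.6-.5,z)
def c2(x,y,z): return ray('top',360+(x+.5)/4-.5,115+(y+.5)/4-.5,z)
for n,p in dict(small=(372,145,.02),smallbase=(374,149,.011),large=(562,105,.033),med=(716,104,.026)).items(): print(n,c1(*p))
L=c1(166,92,.02);R=c1(243,124,.02);Bd=c1(99,370,.02); m=(L+R)/2
print('L,R,bend',L,R,Bd,np.linalg.norm(L-R),np.linalg.norm(m-Bd),np.degrees(np.arctan2(*(m-Bd)[1::-1])))
d=(m-Bd)[:2];d/=np.linalg.norm(d); print('grip',Bd[:2]+.089*d,'jaw',Bd[:2]+.169*d)
pan=c2(167,111,.056);pad=c2(184,285,.034);print('pan',pan,'pad',pad,np.linalg.norm(pan[:2]-pad[:2]),np.degrees(np.arctan2(*(pan-pad)[1::-1])))
for p in((97,111),(238,111),(167,42),(167,180)):print(c2(*p,.056))
# scene checks
print('scene proj small,large,med',[proj('scene',np.array(c1(*p))) for p in((372,145,.02),(562,105,.033),(716,104,.026))])
print(proj('scene',pan),proj('scene',pad),[proj('scene',q) for q in(L,R,Bd)])
E
```

```text
small [0.5871 0.141  0.02  ]
smallbase [0.5866 0.1408 0.011 ]
large [0.607  0.0256 0.033 ]
med [ 0.6081 -0.0672  0.026 ]
L,R,bend [0.6213 0.2657 0.02  ] [0.601 0.219 0.02 ] [0.4523 0.3052 0.02  ] 0.05091973474722299 0.17081982439842616 -21.5665051981949
grip [0.5351 0.2725] jaw [0.6095 0.2431]
pan [ 0.6007 -0.2764  0.056 ] pad [ 0.4588 -0.2909  0.034 ] 0.14271051484012867 5.810700118385734
[ 0.6015 -0.2187  0.056 ]
[ 0.6   -0.335  0.056]
[ 0.6588 -0.2783  0.056 ]
[ 0.5431 -0.2746  0.056 ]
scene proj small,large,med [(np.float64(349.1363729504858), np.float64(171.00391987259243)), (np.float64(379.746582850776), np.float64(182.21574512573136)), (np.float64(402.2970442889711), np.float64(199.26036347121413))]
(np.float64(462.49744215283886), np.float64(230.72916127293047)) (np.float64(423.0295144751391), np.float64(263.98163114273717)) [(np.float64(333.8446565145968), np.float64(151.70977766691738)), (np.float64(337.40681386565933), np.float64(159.25798630057642)), (np.float64(282.52707127181236), np.float64(160.9274191715499))]
```

{"op": "carry_out", "data": {"moves": [[[30,-40,0],[0,0,0]],[[60,-80,0],[0,0,0]],[[90,-120,0],[0,0,0]],[[120,-160,0],[0,0,0]],[[150,-200,0],[0,0,0]],[[180,-240,0],[0,0,0]],[[210,-280,0],[0,0,0]],[[240,-320,0],[0,0,0]],[[270,-360,0],[0,0,0]],[[300,-400,0],[0,0,0]]], "hand": -1}}

```text
clock: 1.1
tcp_pos: [0.527, 0.2075, 0.2311]
tool_rot: [0.177, 0.984, 0.0, -0.0]
force: [1.3, 0.3, 0.3]
opening: 0.001
gripper_force: 0.0
```

{"op": "carry_out", "data": {"moves": [[[-7,-49,0],[0,0,0]],[[-14,-98,0],[0,0,0]],[[-21,-147,0],[0,0,0]],[[-28,-196,0],[0,0,0]],[[-35,-245,0],[0,0,0]],[[-42,-294,0],[0,0,0]],[[-49,-343,0],[0,0,0]],[[-56,-392,0],[0,0,0]],[[-62,-440,0],[0,0,0]],[[-67,-485,0],[0,0,0]]]}}

```text
clock: 2.1
tcp_pos: [0.4584, -0.2777, 0.2313]
tool_rot: [0.177, 0.984, 0.0, -0.0]
force: [0.8, 0.4, -0.2]
opening: -0.0
gripper_force: 0.0
```

{"op": "carry_out", "data": {"moves": [[[0,-15,-30],[0,0,0]],[[0,-15,-70],[0,0,0]],[[0,-15,-110],[0,0,0]],[[0,-15,-150],[0,0,0]],[[0,-15,-170],[0,0,0]],[[0,-15,-170],[0,0,0]],[[0,-15,-170],[0,0,0]]]}}

```text
clock: 2.8
tcp_pos: [0.4595, -0.2909, 0.0616]
tool_rot: [0.177, 0.984, -0.0, -0.0]
force: [0.0, 0.6, 0.3]
opening: -0.001
gripper_force: 0.0
```

Over the pad and 28 mm above it. Now pressing to the stop.

{"op": "carry_out", "data": {"moves": [[[0,0,-15],[0,0,0]],[[0,0,-25],[0,0,0]],[[0,0,-29],[0,0,0]],[[0,0,-32],[0,0,0]],[[0,0,-35],[0,0,0]],[[0,0,-37],[0,0,0]],[[0,0,-37],[0,0,0]],[[0,0,-37],[0,0,0]]]}}

```text
clock: 3.6
tcp_pos: [0.4594, -0.2903, 0.0256]
tool_rot: [0.177, 0.984, 0.001, -0.0]
force: [-3.5, 3.5, 10.6]
opening: 0.001
gripper_force: 5.9
```

{"op": "carry_out", "data": {"moves": [[[0,0,-1],[0,0,0]],[[0,0,-2],[0,0,0]],[[0,0,-2],[0,0,0]],[[0,0,-2],[0,0,0]]]}}

```text
clock: 4.0
tcp_pos: [0.4596, -0.2904, 0.0251]
tool_rot: [0.177, 0.984, 0.002, 0.0]
force: [-6.2, 5.4, 23.5]
opening: -0.0
gripper_force: 12.2
```

```bash
python3 - <<'E'
from h import *
a=snap('top','press.png'); b=snap('scene','press_s.png')
cv2.imwrite('pics/press_c.png',cv2.resize(b[200:290,380:520,::-1],None,fx=5.6,fy=5.6,interpolation=cv2.INTER_CUBIC))
E
```

```text
(no output)
```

View pics/press_c.png

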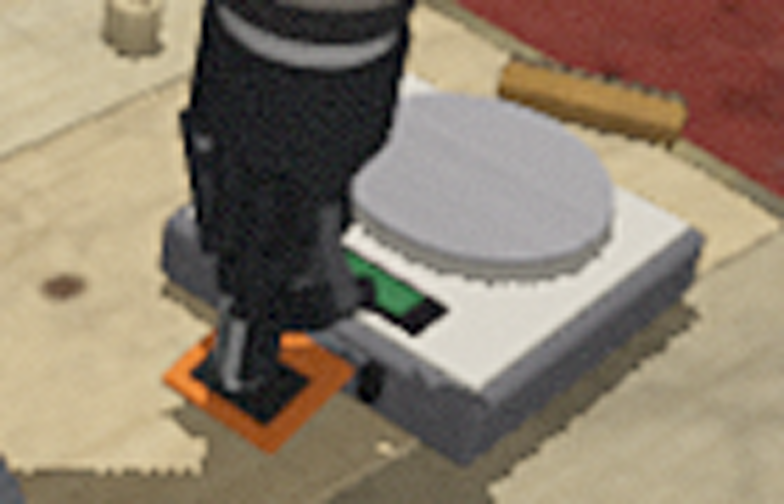

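The fingertip is on the black pad at (240,385) and the paddle tilts down. A further 0.5 mm added 13 N, so it is at the stop. Releasing and heading for the tongs.

{"op": "carry_out", "data": {"moves": [[[0,0,30],[0,0,0]],[[0,0,80],[0,0,0]],[[0,0,130],[0,0,0]],[[0,0,180],[0,0,0]],[[5,40,200],[0,0,0]],[[11,89,200],[0,0,0]],[[18,138,200],[0,0,0]],[[25,187,200],[0,0,0]],[[32,236,200],[0,0,0]],[[39,285,200],[0,0,0]]]}}

```text
clock: 5.1
tcp_pos: [0.4986, -0.0037, 0.2228]
tool_rot: [0.177, 0.984, 0.0, 0.001]
force: [0.6, -1.1, -0.2]
opening: 0.001
gripper_force: 0.0
```

{"op": "carry_out", "data": {"moves": [[[6,49,0],[0,0,0]],[[12,98,0],[0,0,0]],[[18,147,0],[0,0,0]],[[24,196,0],[0,0,0]],[[30,240,0],[0,0,0]],[[37,278,0],[0,0,0]],[[37,278,-40],[0,0,-1]],[[37,278,-60],[0,0,-1]],[[37,278,-60],[0,0,-1]],[[37,278,-60],[0,0,-1]]], "hand": 1}}

```text
clock: 6.1
tcp_pos: [0.5358, 0.2721, 0.1628]
tool_rot: [0.186, 0.983, 0.0, 0.0]
force: [0.6, -0.7, -0.0]
opening: 1.001
gripper_force: 0.0
```

```bash
cat >> h.py <<'E'
from scipy.spatial.transform import Rotation as Ro
def wcam(s):
    c=imaging.get_calibration('wrist'); T=np.eye(4); T[:3,:3]=Ro.from_quat(s['tool_rot']).as_matrix(); T[:3,3]=s['tcp_pos']
    return c,T@np.array(c['hand_eye'])
def wray(s,u,v,z):
    c,T=wcam(s); d=T[:3,:3]@[(u-c['cx'])/c['fx'],(v-c['cy'])/c['fy'],1]; o=T[:3,3]; return o+d*(z-o[2])/d[2]
E
python3 - <<'E'
from h import *
import pickle
s=sensors.read_state(); pickle.dump(s,open('s1.pkl','wb')); a=snap('wrist','w1.png'); print(s['tcp_pos'],s['tool_rot'])
snap('top','t2.png')
E
```

```text
[0.53582124 0.27214073 0.16275206] [1.85783714e-01 9.82590615e-01 1.30830854e-04 2.79847468e-04]
```

View pics/w1.png

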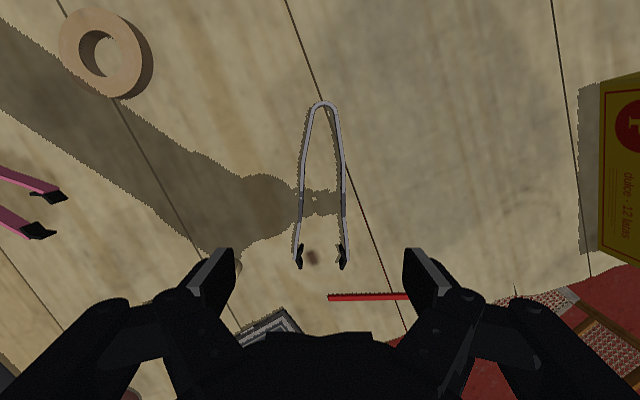

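The wrist picture shows the steel tongs between the open fingers: bend at (322,102), jaws near (298,255) and (344,255). The weight's knob peeks out at (237,265).

```bash
python3 - <<'E'
from h import *
import pickle
np.set_printoptions(precision=4,suppress=True)
s=pickle.load(open('s1.pkl','rb')); 
B=wray(s,321.5,101,.02);L=wray(s,296,251,.02);R=wray(s,346.5,251,.02);m=(L+R)/2
l2=wray(s,302,190,.02);r2=wray(s,345,190,.02)
d=(m-B)[:2];n=np.linalg.norm(d);d/=n
print(B,L,R,n,np.linalg.norm(L-R),np.degrees(np.arctan2(d[1],d[0])),'grip',B[:2]+.089*d,'jaw',B[:2]+.169*d, 'w@190',np.linalg.norm(l2-r2),(l2+r2)/2)
y=Ro.from_quat(s['tool_rot']).as_matrix()[:2,1];print('tool y deg',np.degrees(np.arctan2(y[1],y[0])))
cv2.imwrite('pics/w1c.png',cv2.resize(cv2.imread('pics/w1.png')[90:290,225:425],None,fx=3,fy=3,interpolation=cv2.INTER_CUBIC))
E
```

```text
[0.4549 0.3073 0.02  ] [0.5903 0.2246 0.02  ] [0.6107 0.2765 0.02  ] 0.15627221498444138 0.055739332918189895 -21.295766086754366 grip [0.5378 0.2749] jaw [0.6123 0.2459] w@190 0.04455201230037662 [0.5368 0.2777 0.02  ]
tool y deg 68.5863480655505
```

View pics/w1c.png

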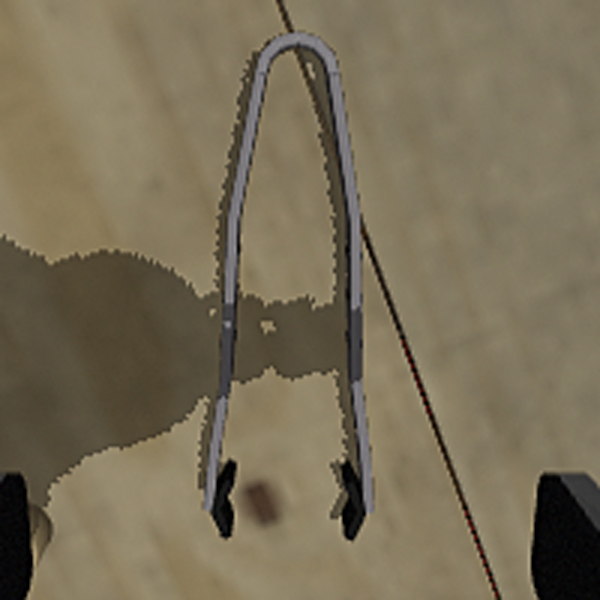

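{"op": "carry_out", "data": {"moves": [[[1,2,-40],[0,0,0]],[[1,2,-80],[0,0,0]],[[1,2,-115],[0,0,0]],[[1,2,-140],[0,0,0]],[[1,2,-155],[0,0,0]],[[1,2,-161],[0,0,0]],[[1,2,-161],[0,0,0]]]}}

```text
clock: 6.9
tcp_pos: [0.5371, 0.2745, 0.0019]
tool_rot: [0.186, 0.983, 0.0, 0.0]
force: [-0.1, -0.8, 0.1]
opening: 1.0
gripper_force: 0.0
```

{"op": "carry_out", "data": {"moves": [[[0,0,0],[0,0,0]],[[0,0,0],[0,0,0]],[[0,0,0],[0,0,0]],[[0,0,0],[0,0,0]],[[0,0,0],[0,0,0]],[[0,0,0],[0,0,0]],[[0,0,0],[0,0,0]],[[0,0,0],[0,0,0]]], "hand": 0.05, "newtons": 30}}

```text
clock: 7.7
tcp_pos: [0.5376, 0.275, 0.0031]
tool_rot: [0.186, 0.983, 0.001, 0.001]
force: [-0.1, 0.1, 4.8]
opening: 0.525
gripper_force: 7.4
```

Gripped at 44.6 mm with 7.4 N. The tips are lightly touching the table. Lifting.

{"op": "carry_out", "data": {"moves": [[[0,0,3],[0,0,0]],[[0,0,8],[0,0,0]],[[0,0,15],[0,0,0]],[[0,0,25],[0,0,0]],[[0,0,35],[0,0,0]],[[0,0,50],[0,0,0]],[[0,0,60],[0,0,0]],[[0,0,60],[0,0,0]]]}}

```text
clock: 8.5
tcp_pos: [0.5379, 0.2751, 0.0637]
tool_rot: [0.186, 0.983, 0.002, 0.002]
force: [-0.3, -0.0, -0.3]
opening: 0.525
gripper_force: 5.3
```

```bash
python3 - <<'E'
from h import *
import pickle
s=sensors.read_state(); pickle.dump(s,open('s2.pkl','wb')); a=snap('wrist','w2.png'); b=snap('scene','s2.png'); t=snap('top','t3.png'); print(s['tcp_pos'],s['opening'],s['gripper_force'])
r=lambda im,f:cv2.resize(im[:,:,::-1],None,fx=f,fy=f,interpolation=cv2.INTER_CUBIC)
D=np.zeros((600,800,3),np.uint8)
D[:320,:400]=r(a[130:290,220:420],2); D[:320,405:795]=r(b[110:192,280:380],3.9)[:320,:390]
D[325:600,:560]=r(t[125:194,210:350],4)[:275]
cv2.imwrite('pics/m2.png',D)
E
```

```text
[0.53791285 0.27505641 0.06370125] 0.5246714087254842 5.253955468106142
```

View pics/m2.png

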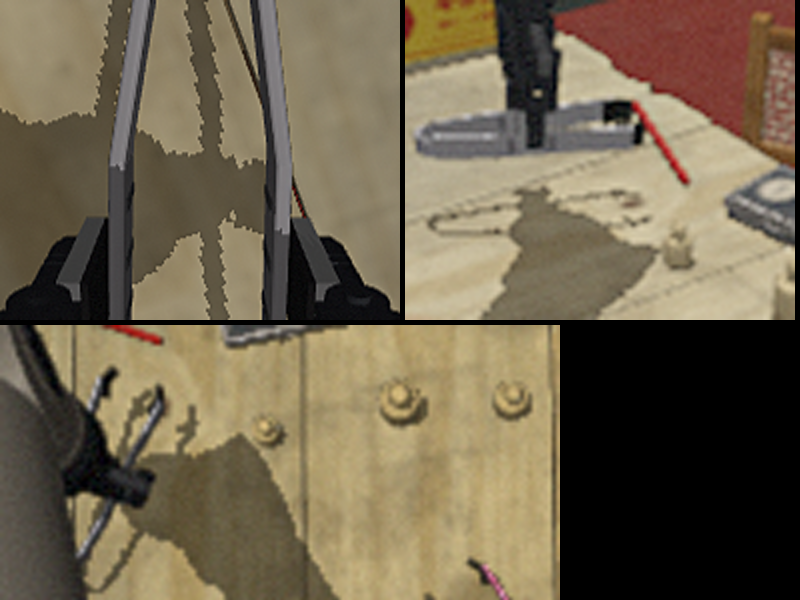

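The tongs hang level in the gripper. In the top view their jaws are at (112,372) and (158,393). Checking the weight and jaw positions from both cameras.

```bash
python3 - <<'E'
from h import *
import pickle
np.set_printoptions(precision=4,suppress=True)
from scipy.optimize import least_squares
s=pickle.load(open('s2.pkl','rb'))
f=lambda p,t,c:np.r_[np.subtract(proj('top',p),t),np.subtract(proj('scene',p),c)]
# body-shoulder top of small weight seen in both: body centre
t=(210+374.5/5.6-.5,125+148/5.6-.5); c=(335+(418-330+.5)/5.8-.5,160+85.5/5.8-.5)
r=least_squares(f,[.587,.141,.012],args=(t,c)); print('small',r.x,r.fun)
j=[ray('top',210+x/4,125+(y-325)/4,.08) for x,y in((110,375),(157,395))]
m=(j[0]+j[1])/2; print('jaw top est',j,m,np.linalg.norm(j[0]-j[1]),(m-s['tcp_pos'])*1000)
# bend in wrist image: silhouette rows
w=cv2.imread('pics/w2.png'); cv2.imwrite('pics/w2b.png',cv2.resize(w[0:130,230:420],None,fx=4,fy=4))
for d in(85,89,93):
    p=np.r_[s['tcp_pos'][:2]-d/1e3*np.array([np.cos(np.radians(21.4)),-np.sin(np.radians(21.4))]),.08]
    c,T=wcam(s);q=np.linalg.inv(T)@np.r_[p,1];print(d,c['fx']*q[0]/q[2]+c['cx'],c['fy']*q[1]/q[2]+c['cy'])
g=cv2.cvtColor(w,cv2.COLOR_BGR2HSV); print(g[0:60:2,322].tolist())
E
```

```text
small [0.5889 0.1405 0.0082] [ 0.1489 -0.218  -0.2328  0.02  ]
jaw top est [array([0.618, 0.259, 0.08 ]), array([0.6011, 0.2209, 0.08  ])] [0.6095 0.24   0.08  ] 0.041640861021329245 [ 71.6153 -35.0965  16.2987]
85 318.3304190799036 83.97706111425583
89 318.33965987356993 73.46242294854696
93 318.34908011486687 62.74360027505978
[[22, 62, 140], [21, 64, 140], [21, 64, 140], [21, 62, 140], [22, 62, 139], [22, 66, 139], [21, 65, 141], [21, 66, 140], [21, 66, 140], [21, 64, 140], [21, 69, 141], [21, 68, 139], [21, 67, 138], [21, 65, 137], [21, 68, 136], [22, 69, 134], [21, 69, 133], [20, 70, 132], [20, 70, 131], [20, 71, 132], [21, 71, 133], [21, 68, 135], [22, 70, 134], [22, 70, 135], [21, 68, 136], [21, 66, 136], [22, 68, 136], [22, 60, 135], [21, 65, 137], [21, 67, 138]]
```

{"op": "carry_out", "data": {"moves": [[[-4,-15,0],[0,0,0]],[[-8,-35,0],[0,0,0]],[[-13,-55,0],[0,0,0]],[[-18,-75,0],[0,0,0]],[[-22,-93,0],[0,0,0]],[[-24,-103,0],[0,0,0]],[[-24,-103,0],[0,0,0]],[[-24,-103,0],[0,0,0]]]}}

```text
clock: 9.45
tcp_pos: [0.5127, 0.1719, 0.0615]
tool_rot: [0.185, 0.983, 0.001, 0.0]
force: [0.3, -0.4, -1.1]
opening: 0.524
gripper_force: 5.3
```

```bash
python3 - <<'E'
from h import *
import pickle
s=sensors.read_state(); pickle.dump(s,open('s3.pkl','wb')); b=snap('scene','s3.png'); t=snap('top','t4.png'); a=snap('wrist','w3.png'); print(s['tcp_pos'],s['opening'],s['gripper_force'])
r=lambda im,f:cv2.resize(im[:,:,::-1],None,fx=f,fy=f,interpolation=cv2.INTER_CUBIC)
D=np.zeros((600,800,3),np.uint8)
D[:320,:480]=r(t[130:170,235:295],8); D[325:600,:440]=r(b[130:185,300:388],5)
D[:300,490:790]=r(a[0:300,170:470],1)
cv2.imwrite('pics/m3.png',D)
E
```

```text
[0.51271531 0.17191519 0.0615243 ] 0.5237611375390655 5.258459070901154
```

View pics/m3.png

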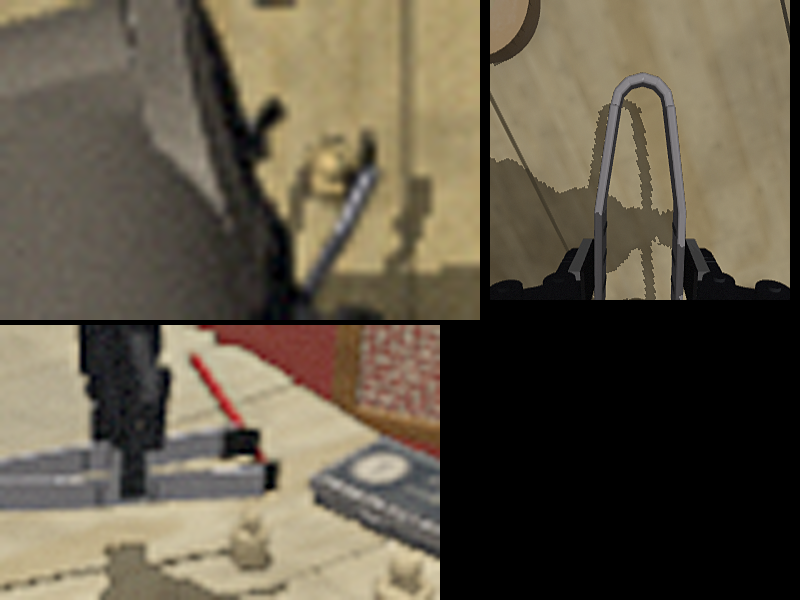

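In the mosaic the jaws straddle the weight from above: left jaw (262,128), right jaw (364,158), weight (333,170) in the top crop. The tongs' bend at wrist pixel (320,73) matches an 89 mm offset, so the grip is centred along them.

```bash
python3 - <<'E'
from h import *
import pickle
np.set_printoptions(precision=4,suppress=True)
s=pickle.load(open('s3.pkl','rb'))
C=lambda x,y,z:ray('top',235+(x+.5)/8-.5,130+(y+.5)/8-.5,z)
l=C(262,128,.08);r=C(364,158,.08);print(l,r,(l+r)/2,np.linalg.norm(l-r))
R=Ro.from_quat(s['tool_rot']).as_matrix(); print('weight',C(333,168,.02))
d=-R[:2,0]; print('dir',np.degrees(np.arctan2(d[1],d[0])),'jaw from tcp',s['tcp_pos'][:2]+.08*d)
bend=wray(s,320,72,.081);print('bend',bend, 'jaw from bend',bend[:2]+.169*d)
E
```

```text
[0.5902 0.1626 0.08  ] [0.5774 0.1215 0.08  ] [0.5838 0.1421 0.08  ] 0.04306800987624334
weight [0.5868 0.1404 0.02  ]
dir -21.3710474583152 jaw from tcp [0.5872 0.1428]
bend [0.43  0.205 0.081] jaw from bend [0.5874 0.1435]
```

{"op": "carry_out", "data": {"moves": [[[1,-2,-5],[0,0,0]],[[1,-2,-15],[0,0,0]],[[1,-2,-25],[0,0,0]],[[1,-2,-35],[0,0,0]],[[1,-2,-45],[0,0,0]],[[1,-2,-52],[0,0,0]],[[1,-2,-55],[0,0,0]],[[1,-2,-55],[0,0,0]]]}}

```text
clock: 10.4
tcp_pos: [0.5131, 0.1692, 0.0058]
tool_rot: [0.186, 0.983, -0.0, -0.0]
force: [0.0, 1.2, -0.8]
opening: 0.527
gripper_force: 5.3
```

{"op": "carry_out", "data": {"moves": [[[0,0,0],[0,0,0]],[[0,0,0],[0,0,0]],[[0,0,0],[0,0,0]],[[0,0,0],[0,0,0]],[[0,0,0],[0,0,0]],[[0,0,0],[0,0,0]],[[0,0,0],[0,0,0]],[[0,0,0],[0,0,0]]], "hand": -1, "newtons": 40}}

```text
clock: 11.2
tcp_pos: [0.5137, 0.1694, 0.0065]
tool_rot: [0.185, 0.983, 0.0, 0.0]
force: [1.4, 0.2, 0.4]
opening: 0.406
gripper_force: 40.3
```

Stopped at 34.5 mm with 40 N, as expected for jaws closed on the small weight. Lifting.

{"op": "carry_out", "data": {"moves": [[[0,0,3],[0,0,0]],[[0,0,10],[0,0,0]],[[0,0,20],[0,0,0]],[[0,0,35],[0,0,0]],[[0,0,50],[0,0,0]],[[0,0,70],[0,0,0]],[[0,0,90],[0,0,0]],[[0,0,110],[0,0,0]],[[0,0,120],[0,0,0]],[[0,0,120],[0,0,0]]]}}

```text
clock: 12.2
tcp_pos: [0.5145, 0.1697, 0.1282]
tool_rot: [0.186, 0.983, 0.001, 0.001]
force: [0.5, -0.4, -2.0]
opening: 0.403
gripper_force: 40.3
```

```bash
python3 - <<'E'
from h import *
b=snap('scene','s4.png'); t=snap('top','t5.png')
r=lambda im,f:cv2.resize(im[:,:,::-1],None,fx=f,fy=f,interpolation=cv2.INTER_CUBIC)
D=np.zeros((600,800,3),np.uint8)
D[:300,:800]=r(t[115:175,210:370],5); D[300:600,:800]=r(b[90:150+60,290:450],5)[:300]
D=np.zeros((600,800,3),np.uint8); D[:250,:640]=r(t[115:177,210:370],4)[:248].repeat(1,0) if False else cv2.resize(r(t[115:177,210:370],4),(640,250)); D[255:600,:640]=cv2.resize(b[90:176,290:450,::-1],(640,345),interpolation=cv2.INTER_CUBIC)
cv2.imwrite('pics/m4.png',D)
E
```

```text
(no output)
```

View pics/m4.png

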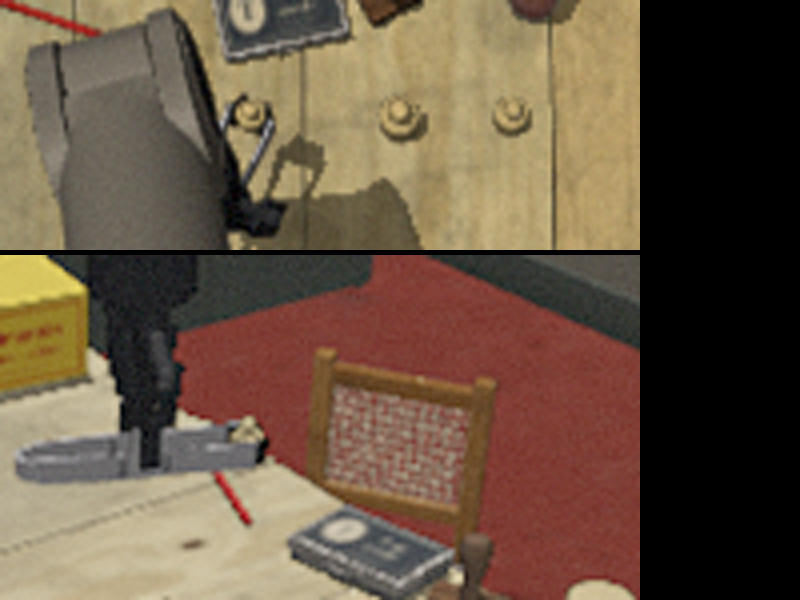

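The weight is held in the jaws at (248,112) in the top crop, with its knob at (245,430) in the scene crop, and the other two weights have not moved. Carrying it to the pan.

{"op": "carry_out", "data": {"moves": [[[0,-10,0],[0,0,0]],[[1,-30,0],[0,0,0]],[[2,-55,0],[0,0,0]],[[3,-80,0],[0,0,0]],[[4,-105,0],[0,0,0]],[[4,-130,0],[0,0,0]],[[5,-155,0],[0,0,0]],[[6,-180,0],[0,0,0]],[[6,-200,0],[0,0,0]],[[7,-215,0],[0,0,0]]]}}

```text
clock: 13.3
tcp_pos: [0.519, -0.0484, 0.1253]
tool_rot: [0.187, 0.982, -0.001, -0.001]
force: [-0.0, -1.1, -0.9]
opening: 0.4
gripper_force: 40.3
```

{"op": "carry_out", "data": {"moves": [[[0,-20,0],[0,0,0]],[[1,-45,0],[0,0,0]],[[2,-70,0],[0,0,0]],[[3,-95,0],[0,0,0]],[[4,-120,0],[0,0,0]],[[5,-145,0],[0,0,0]],[[5,-170,0],[0,0,0]],[[6,-187,0],[0,0,0]],[[6,-197,0],[0,0,0]],[[6,-201,0],[0,0,0]]]}}

```text
clock: 14.3
tcp_pos: [0.5252, -0.248, 0.1256]
tool_rot: [0.186, 0.982, -0.0, -0.001]
force: [0.0, 0.5, -0.5]
opening: 0.405
gripper_force: 40.3
```

{"op": "carry_out", "data": {"moves": [[[0,0,-5],[0,0,0]],[[0,0,-10],[0,0,0]],[[0,0,-15],[0,0,0]],[[0,0,-15],[0,0,0]],[[0,0,-15],[0,0,0]],[[0,0,-15],[0,0,0]],[[0,0,-15],[0,0,0]],[[0,0,-15],[0,0,0]]]}}

```text
clock: 15.1
tcp_pos: [0.5265, -0.2467, 0.1116]
tool_rot: [0.185, 0.983, 0.0, 0.0]
force: [0.4, -0.4, -1.0]
opening: 0.404
gripper_force: 40.3
```

```bash
python3 - <<'E'
from h import *
np.set_printoptions(precision=4,suppress=True)
s=sensors.read_state(); t=snap('top','t6.png'); b=snap('scene','s6.png'); print(s['clock'],s['tcp_pos'],s['opening'],s['gripper_force'],s['force'],abs(s['joint_velocities']).max())
d=-Ro.from_quat(s['tool_rot']).as_matrix()[:2,0]; print('weight',s['tcp_pos'][:2]+.08*d)
# brass blobs near expected place and at old places
for n,im in(('top',t),('scene',b)):
    h=cv2.cvtColor(im,cv2.COLOR_RGB2HSV)
    q=np.r_[s['tcp_pos'][:2]+.08*d,s['tcp_pos'][2]+.012]; u,v=map(int,proj(n,q)); print(n,u,v)
    p=h[v-8:v+9:2,u-8:u+9:2]; print(*[' '.join('%3d/%3d'%(x[1],x[2]) for x in r) for r in p],sep='\n')
a=cv2.imread('pics/t5.png').astype(int)[130:165,295:350]; print('other weights diff',abs(cv2.imread('pics/t6.png').astype(int)[130:165,295:350]-cv2.imread('pics/top.png')[130:165,295:350]).max(2).mean())
E
```

```text
15.1 [ 0.5265 -0.2467  0.1116] 0.4038953859287519 40.29854484368116 [ 0.4014 -0.4067 -0.9515] 0.00205125757937274
weight [ 0.601  -0.2759]
top 406 137
  6/137  10/134   2/136   4/135   7/113 112/ 16  54/100  45/ 85  37/124
  6/133   0/134   9/138   2/138  30/ 43  40/ 82  49/ 63  41/137  42/128
  9/139   6/139   9/141   2/111  19/ 40  30/ 76  37/118  42/135  39/136
 11/137   8/136   0/ 89  35/ 22  50/ 72  52/ 69  40/134  39/111  50/ 82
  7/143   6/ 92  28/ 36  46/ 61  52/ 54  43/119  42/ 86  44/ 75  38/ 87
  8/135   5/153  48/101  51/ 50  44/109  45/ 74  45/ 80  49/ 89  45/ 90
  9/ 88   0/ 50  40/ 58  38/ 60  57/ 67  45/ 73  41/ 81  43/ 89  48/ 90
  0/ 43  38/106  25/ 41  45/ 62  39/ 72  55/ 79  40/ 83  32/ 87  39/ 92
 36/ 21  41/ 56  41/ 56  34/ 67  59/ 74  47/ 82  40/ 90  39/ 92  52/ 94
scene 467 207
 86/ 65 131/127 144/129 153/125 149/132 153/130 149/132 151/133 154/134
 81/126  90/136 151/125 165/133 164/126 173/122 160/126 145/132 149/130
 10/157  10/130   9/164  47/ 87  67/186  62/219  96/159 143/130 141/132
  7/111  19/ 54  86/130  73/186  78/144  78/171  98/140 151/128 150/133
  9/118  43/ 18  77/172  66/213  74/172  78/127  70/178 139/117 150/131
 15/102 120/ 17  83/144  74/185  71/190  78/137  77/185  38/ 67  93/112
 65/184  25/ 41  38/153   7/174   3/154   9/145   4/132 170/ 15 100/127
 11/115   4/123   7/114   5/103  17/108   5/108  11/112   0/  0 154/172
  7/110   5/113   5/109   7/115   7/105   5/106  13/101 131/ 66 149/181
other weights diff 4.675844155844156
```

```bash
python3 -c "
from cell import job
print(job.close_job())"
```

```text
the job is handed in; nothing more can be done
None
```

I zeroed the scale and handed the job in at about 15 s. The smallest weight was held still in the steel tongs within a few millimetres of the pan centre and about 5 cm above it, and the other two weights were unmoved; no verdict came back.

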